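# File the measured resin puck with its kind and shut the box

### The job

The resin puck standing on the grey felt pad has been measured: put it away in whichever lidded box already holds a puck of the same colour, setting it down flat on the box's floor with its polished face up, without dropping it, beside the puck that is there. Then shut that box's lid fully so that no grit gets in; leave the other box open and everything else as it stands.

Things in the scene. Friction and masses are not known exactly. Their poses are not given: they have to be found in the camera images.
- felt_pad: flat grey felt pad, 84 x 84 x 3 mm, lying fixed on the desk; origin at the centre of its underside. The puck to put away stands on it.
- amber_puck: cast resin puck, a plain cylinder 30 mm across and 17 mm high, amber-brown, about 18 g; origin at the centre of its underside, z up through its polished upper face. At the start it stands either on the felt pad (then it is the one to put away) or in the blue sorting tray behind the boxes (then it still has to be measured: leave it).
- black_puck: cast resin puck, a plain cylinder 30 mm across and 17 mm high, black, about 18 g; origin at the centre of its underside, z up through its polished upper face. At the start it stands either on the felt pad (then it is the one to put away) or in the blue sorting tray behind the boxes (then it still has to be measured: leave it).
- stored_amber_puck: cast resin puck, a plain cylinder 30 mm across and 17 mm high, amber-brown, about 18 g; origin at the centre of its underside, z up through its polished upper face. At the start it stands in one of the two lidded boxes (which one varies).
- stored_black_puck: cast resin puck, a plain cylinder 30 mm across and 17 mm high, black, about 18 g; origin at the centre of its underside, z up through its polished upper face. At the start it stands in one of the two lidded boxes (which one varies).
- box_left: left-hand one of two grey plastic boxes with blue hinged lids, fixed to the desk, 90 mm deep (x) by 136 mm wide (y); origin at the centre of its underside, x towards the hinge side (far left as seen from the robot), y 90 degrees to the left of x, z up. Inside 84 by 130 mm, walls 3 mm; inner floor at z = 3 mm, rim at 46 mm. Its stored puck stands near its end at y = +43 mm, the rest is free.
- box_right: right-hand one of two grey plastic boxes with blue hinged lids, fixed to the desk, 90 mm deep (x) by 136 mm wide (y); origin at the centre of its underside, x towards the hinge side (far left as seen from the robot), y 90 degrees to the left of x, z up. Inside 84 by 130 mm, walls 3 mm; inner floor at z = 3 mm, rim at 46 mm. Its stored puck stands near its end at y = -43 mm, the rest is free.
- box_left_lid (a joint): lid of the left box, rad: 0 shut, 1.12 fully open; starts at about 1, leaning forward over the box. Flat plate 3 mm thick, 138 mm wide, 92 mm from hinge line to free edge, with a 34 mm wide thumb tab 8 mm beyond. Light; friction holds it at any angle: it must be pushed shut (under 1 N).
- box_right_lid (a joint): lid of the right box, rad: 0 shut, 1.12 fully open; starts at about 1, leaning forward over the box. Flat plate 3 mm thick, 138 mm wide, 92 mm from hinge line to free edge, with a 34 mm wide thumb tab 8 mm beyond. Light; friction holds it at any angle: it must be pushed shut (under 1 N).
- box_left_hinge (a point): middle of the lid's hinge line on the left box, at x = +46 mm, z = 46 mm of the box; the hinge line runs along the box's y.
- box_right_hinge (a point): middle of the lid's hinge line on the right box, at x = +46 mm, z = 46 mm of the box; the hinge line runs along the box's y.
- box_left_lid_edge (a point): middle of the free (front) edge of the left box's lid, on its outer face, at the root of the thumb tab; moves with the lid.
- box_right_lid_edge (a point): middle of the free (front) edge of the right box's lid, on its outer face, at the root of the thumb tab; moves with the lid.
- loupe: black stand loupe, 42 mm across, 37 mm high, loose; origin at the centre of its underside. A bystander.
- marker: white marker pen with a black cap, 135 mm long, 16 mm thick, lying loose; origin under its middle. A bystander.
Things that resemble listed ones, but are neither listed nor needed, are in the scene too. Leave any red look-alike of the amber_puck alone.

How it is judged:
On the way:
1. the puck from the felt pad stands flat, let go, in the box that holds its colour (((horizontal distance between each of amber_puck, stored_amber_puck and box_left below 0.058 m and horizontal distance between stored_black_puck and box_right below 0.058 m and horizontal distance between black_puck and felt_pad above 0.08 m and distance of black_puck from where it was at the start of the episode below 0.02 m and value of joint box_right_lid above 0.85 rad) or (horizontal distance between each of amber_puck, stored_amber_puck and box_right below 0.058 m and horizontal distance between stored_black_puck and box_left below 0.058 m and horizontal distance between black_puck and felt_pad above 0.08 m and distance of black_puck from where it was at the start of the episode below 0.02 m and value of joint box_left_lid above 0.85 rad) or (horizontal distance between each of black_puck, stored_black_puck and box_left below 0.058 m and horizontal distance between stored_amber_puck and box_right below 0.058 m and horizontal distance between amber_puck and felt_pad above 0.08 m and distance of amber_puck from where it was at the start of the episode below 0.02 m and value of joint box_right_lid above 0.85 rad) or (horizontal distance between each of black_puck, stored_black_puck and box_right below 0.058 m and horizontal distance between stored_amber_puck and box_left below 0.058 m and horizontal distance between amber_puck and felt_pad above 0.08 m and distance of amber_puck from where it was at the start of the episode below 0.02 m and value of joint box_left_lid above 0.85 rad)) and angle between each of amber_puck, black_puck, stored_amber_puck, stored_black_puck's own z axis and vertical below 0.1 rad and height (world z) of each of amber_puck, black_puck, stored_amber_puck, stored_black_puck below 0.008 m and linear speed of each of amber_puck, black_puck below 0.02 m/s and contact force between the fingers and amber_puck below 0.05 N and contact force between the fingers and black_puck below 0.05 N), for 0.2 s.
At the end, for the whole second after the job is handed in: The puck from the pad stands flat (0.1 rad) and still on the floor of the box with the stored puck of its colour, which stands there too; that lid is shut (< 0.04 rad), the other lid open (> 0.85) over its own standing puck; the puck in the tray has moved < 20 mm (((horizontal distance between each of amber_puck, stored_amber_puck and box_left below 0.058 m and horizontal distance between stored_black_puck and box_right below 0.058 m and horizontal distance between black_puck and felt_pad above 0.08 m and distance of black_puck from where it was at the start of the episode below 0.02 m and value of joint box_right_lid above 0.85 rad and value of joint box_left_lid below 0.04 rad) or (horizontal distance between each of amber_puck, stored_amber_puck and box_right below 0.058 m and horizontal distance between stored_black_puck and box_left below 0.058 m and horizontal distance between black_puck and felt_pad above 0.08 m and distance of black_puck from where it was at the start of the episode below 0.02 m and value of joint box_left_lid above 0.85 rad and value of joint box_right_lid below 0.04 rad) or (horizontal distance between each of black_puck, stored_black_puck and box_left below 0.058 m and horizontal distance between stored_amber_puck and box_right below 0.058 m and horizontal distance between amber_puck and felt_pad above 0.08 m and distance of amber_puck from where it was at the start of the episode below 0.02 m and value of joint box_right_lid above 0.85 rad and value of joint box_left_lid below 0.04 rad) or (horizontal distance between each of black_puck, stored_black_puck and box_right below 0.058 m and horizontal distance between stored_amber_puck and box_left below 0.058 m and horizontal distance between amber_puck and felt_pad above 0.08 m and distance of amber_puck from where it was at the start of the episode below 0.02 m and value of joint box_left_lid above 0.85 rad and value of joint box_right_lid below 0.04 rad)) and angle between each of amber_puck, black_puck, stored_amber_puck, stored_black_puck's own z axis and vertical below 0.1 rad and height (world z) of each of amber_puck, black_puck, stored_amber_puck, stored_black_puck below 0.008 m and linear speed of each of amber_puck, black_puck below 0.02 m/s and contact force between the fingers and amber_puck below 0.05 N and contact force between the fingers and black_puck below 0.05 N); the robot touches nothing.
It fails at once if a puck is dropped or thrown (moves faster than 0.5 m/s outside the fingers) ((linear speed of amber_puck above 0.5 m/s and contact force between the fingers and amber_puck below 0.02 N) or (linear speed of black_puck above 0.5 m/s and contact force between the fingers and black_puck below 0.02 N)).
It fails at once if the loupe or the marker is shifted more than 20 mm (distance of any of loupe, marker from where it was at the start of the episode above 0.02 m).
It also fails if it takes over 53 s, if anything falls off the work surface, if the arm or the gripper's body presses on something with over 40 N, if the wrist force passes 120 N, or if a joint passes its speed limit or range.

### The arm

A 7-joint arm with a two-finger parallel gripper is mounted at the origin on a cart in front of the work surface, level with it; the furniture and walls round the work are solid. World frame = base frame: x ahead of the robot, y to its left, z up, the work surface at z = 0. Lengths are in m, angles in rad, forces in N, time in s.
With the tool pointing down it reaches from about 0.35 to 0.9 m from the base axis. Payload 7.2 kg.
Tool frame: the origin (TCP) lies on the centre line of the jaws, within the pads' length; the fingertips stand arm.nose_length ahead of it and the grasp point (between the pads) lies 6 mm ahead of it (arm.nose_length is the distance from the TCP to the fingertips, in m); z points along the fingers, y is the line along which they close (so a half turn about z gives the same grasp; the last joint's range is limited). The gripper opens to 88 mm and grips with 3 to 60 N. Pads are 20 mm wide; open, the fingers measure 115 mm over their backs; the gripper's body (75 mm by 178 mm) begins 61 mm behind the grasp point.
Start: joints at [-1.196, 0.411, -0.013, 1.596, 0.006, 1.134, -0.082], TCP at [0.268, 0.565, 0.248] pointing down, gripper open.
Joint ranges: [-2.95, 2.95], [-0.29, 1.99], [-1.47, 1.44], [0.14, 2.54], [-1.03, 4.17], [0.13, 1.85], [-2.86, 2.86]. Speed limits (rad/s): [2.39, 2.39, 3.01, 3.01, 3.14, 3.14, 3.14].

### API

Orientations are given as a rotation vector (axis times angle).
In Python, from workcell import status, imaging, arm, recognise gives the robot as it stands.
- The arm moves only by the shell command python3 -m jog 'ROWS' [OPENING] [FORCE]. ROWS is JSON, one flat list of numbers, 6 for each row, row after row: the shift along the tool's x, y, z each as a share of 30 mm, from -1 to 1, then the turn, a rotation vector about the tool's x, y, z each as a share of 90 degrees, from -1 to 1. A call has 1 to 8 rows; each row shifts and turns the commanded pose from where the row before left it, along the tool's axes as they then stand; what a row does not reach is not made up. A row lasts 1/12 s, in which the tool goes at most 41.7 mm and 7.16 degrees, less where a joint would pass 70% of its speed; a pose out of reach is approached as far as the arm can. A call with a number of a shift or a turn outside -1 to 1 is refused whole. A call with a gripper value outside its range is refused whole. OPENING is the finger opening in mm, from 0 to 87.8, set as the call begins (- or left out, the last holds). The fingers move at their own pace and stop on an object; FORCE is the grip in N (left out, the last holds). Time passes only in rows, so rows that do not move let the fingers close. It gives the time, the measured TCP pose, the force, the opening and the grip force at its end, in the units of the state.
- status.get_state(): the state, without advancing time (a new reading comes with each control period).
- imaging.read_camera(name): name is "side" or "top"; returns a dict with "color" (384x512x3 uint8, blue, green, red), "camera_matrix" (3x3 intrinsics, pixels), "R" (3x3) and "t" (3): a world point X has camera coordinates R X + t. Camera axes: x right, y down, z forward; pixel columns grow to the right and rows downward; lengths in m; the calibration is good to about 2 mm. A picture is of the moment at which its call begins. There is no depth.
- arm.finish_job(): hands the job in; it is judged then, once.
Trained networks look in a picture, given as the dict that the camera call returned (one of the last four; its "shot" number tells which), for a name from the list of things; names that differ only in an ending like _2 or _b are one class to them, and where a whole thing is asked for, a point or a joint stands for the part that bears it (a point fixed in the world has none). Each returns a list of dicts, best first, with "score" (0 to 1); they miss things now and then, are a little off and sometimes report something else, mostly with a low value. They report only what shows in the picture. A call takes as long as a camera call. They do not tell look-alikes from the thing itself.
- recognise(picture, label): "extent" ([centre column, centre row, width, height] as shares, 0 to 1, of the picture: columns of its width, rows of its height, round what is visible of it).
The state is a dict: "time": time; "joint_pos": joint angles; "qvel": joint speeds; "tau": joint torques, N m; "eef_pos": TCP position; "ee_rot": TCP orientation; "wrist_force": force on the tool from outside, world axes, zero at the start; "wrist_torque": the same for the moment, N m; "opening": finger opening in m; "finger_force": force on a finger pad.
Only numpy, scipy, OpenCV 4.12 (cv2) and the standard library are available. Lean on these libraries where they do the work, as an engineer would, in place of code of your own. Each camera call takes 0.05 s, during which the arm holds its last target. There are 200 camera calls.

## Working session

There is one attempt and no reset: what is moved stays moved. The work goes in short steps, Python scripts to look and compute and a shell command to move; the robot and the scene stay as the last step left them, time stands still between calls to the robot, and variables do not carry over. Pictures are saved under pics/ and viewed, at most 10 in all, crops included, and the job is handed in when it is done.

```bash
mkdir -p pics
python3 - <<'E'
from workcell import status, imaging, arm, recognise
import cv2,numpy as np
print(arm.nose_length, status.get_state())
for n in("side","top"):
    p=imaging.read_camera(n); cv2.imwrite(f"pics/{n}0.png",p["color"]); print(n,p["camera_matrix"].tolist(),p["R"].tolist(),p["t"].tolist())
    for l in ["felt_pad","amber_puck","black_puck","box_left","box_right","box_left_lid","box_right_lid","loupe","marker"]:
        r=recognise(p,l); print(l,[(round(d["score"],2),(np.array(d["extent"])*[512,384,512,384]).round(1).tolist()) for d in r[:4]])
E
```

```text
0.025 {'time': 0.0, 'joint_pos': array([-1.19620701,  0.41187156, -0.01272079,  1.59702528,  0.00558782,
        1.13429345, -0.0821921 ]), 'qvel': array([ 1.42612905e-04,  1.02439324e-03,  1.92340214e-04, -7.62651812e-05,
       -7.13116655e-04, -1.78233605e-03,  1.06627649e-03]), 'tau': array([-6.43425938e-05, -5.87954664e+01,  6.41817246e-01, -2.91078740e+01,
       -5.38158137e-02,  1.82138023e-02,  1.32321725e-04]), 'eef_pos': array([0.26761968, 0.56429912, 0.24683434]), 'ee_rot': array([-6.89754852e-01, -3.06468192e+00,  2.42246954e-03]), 'wrist_force': array([ 0.0117726 ,  0.76980907, -0.11756335]), 'wrist_torque': array([-0.02858339, -0.00466186, -0.01205146]), 'finger_force': 0.0, 'opening': 0.08777450205319894}
side [[402.3505639878119, 0.0, 250.81912997345736], [0.0, 402.3505639878119, 195.07295764880976], [0.0, 0.0, 1.0]] [[-0.9603328039075719, -0.2788517997803945, 0.0016060816465844091], [-0.14188764651968955, 0.48366993489813054, -0.8636731383114458], [0.2400599956346836, -0.8296415297192353, -0.5040497303451343]] [0.5232871586552587, 0.1792473538325708, 0.8251490733605
[... 705 characters left out ...]
, 0.006606400562499728, -0.1563595128775661], [0.15614251751939143, -0.02580034730093323, -0.9873975168602857]] [-0.08322380879887008, 0.5521364078098117, 0.9347820654555182]
felt_pad [(0.77, [177.4, 247.9, 35.0, 31.7])]
amber_puck [(0.65, [322.0, 218.6, 43.0, 61.7]), (0.57, [214.8, 256.7, 12.9, 12.1]), (0.4, [180.8, 247.8, 9.7, 9.7])]
black_puck [(0.59, [140.5, 252.4, 20.1, 16.3]), (0.4, [296.5, 135.7, 12.0, 10.9])]
box_left [(0.92, [263.0, 187.5, 50.7, 59.5])]
box_right [(0.93, [321.3, 217.5, 41.9, 63.4])]
box_left_lid [(0.57, [253.3, 190.2, 36.8, 59.1])]
box_right_lid [(0.77, [315.6, 214.7, 37.8, 52.9])]
loupe [(0.72, [141.0, 251.0, 20.8, 14.6])]
marker [(0.73, [258.4, 263.7, 51.0, 8.2])]
```

Run:
```python
import cv2,numpy as np
a=cv2.imread("pics/side0.png")[110:350,190:390]; b=cv2.imread("pics/top0.png")[100:300,110:370]
cv2.imwrite("pics/sc.png",cv2.resize(a,None,fx=2.5,fy=2.5,interpolation=cv2.INTER_CUBIC))
cv2.imwrite("pics/tc.png",cv2.resize(b,None,fx=3,fy=3,interpolation=cv2.INTER_CUBIC))
```

```text
(no output)
```

View pics/sc.png

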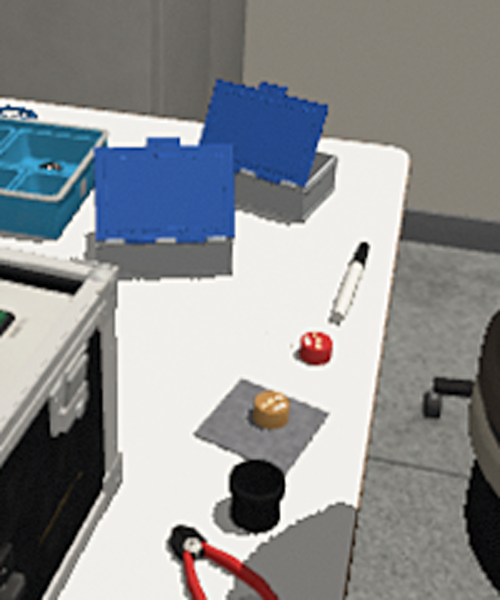

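View pics/tc.png

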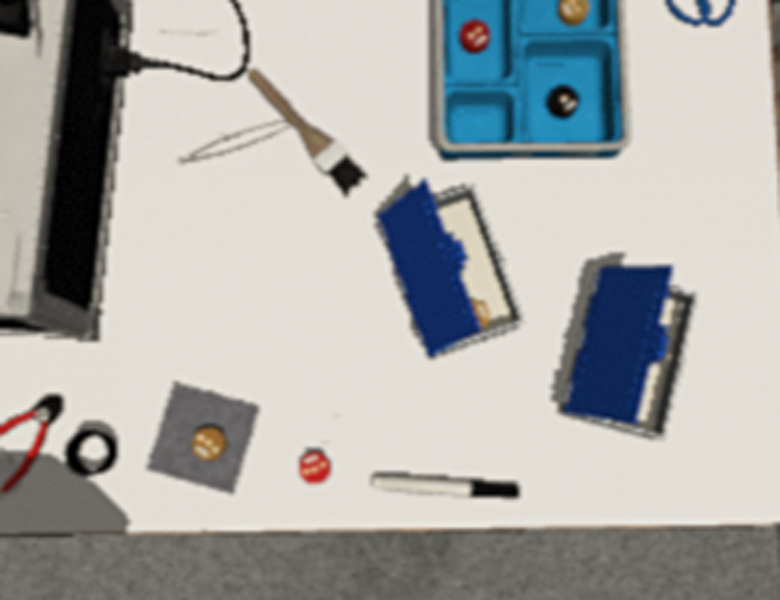

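The task puck is the amber one on the pad, at top (179,247) and side (298,273). The red look-alike at top (214,255) is off the pad. The tray holds black and amber-looking pucks at top (298,134) and (301,103). An amber patch shows at the near end of the left box, at top (271,205). I'll measure and confirm that in a crop.

```bash
cat > h.py <<'E'
import numpy as np,cv2
from scipy.optimize import least_squares
from scipy.spatial.transform import Rotation as Ro
from workcell import status, imaging, arm, recognise
def proj(p,X):
    c=np.atleast_2d(X)@np.array(p["R"]).T+p["t"]; u=c@np.array(p["camera_matrix"]).T
    return u[:,:2]/u[:,2:]
def tri(ps,us):
    return least_squares(lambda X:np.concatenate([(proj(p,X)[0]-u) for p,u in zip(ps,us)]),[.5,.3,.02]).x
def amber(p,u,r=16):
    h=cv2.cvtColor(p["color"],cv2.COLOR_BGR2HSV).astype(int); m=np.zeros(h.shape[:2],np.uint8)
    y,x=int(u[1]),int(u[0]); s=h[y-r:y+r,x-r:x+r]
    m[y-r:y+r,x-r:x+r]=(s[...,0]>8)&(s[...,0]<28)&(s[...,1]>90)
    q=np.argwhere(m)[:,::-1]; return q.mean(0),len(q),q.min(0),q.max(0)
def boxpts(b,L):
    x,y,a=b; R=np.array([[np.cos(a),-np.sin(a),0],[np.sin(a),np.cos(a),0],[0,0,1]])
    return np.array(L)@R.T+[x,y,0]
E
python3 - <<'E'
from h import *
S=imaging.read_camera("side");T=imaging.read_camera("top")
a=amber(T,(180,247),10);b=amber(S,(298,273),12);print(a,b)
X=tri([T,S],[a[0],b[0]]);print("puck centre",X,proj(T,X)-a[0],proj(S,X)-b[0])
# cylinder silhouette fit with free base height
th=np.linspace(0,2*np.pi,60);C=np.array([[.015*np.cos(t),.015*np.sin(t),z] for z in(0,.017) for t in th])
def mom(p,o):
    m=np.zeros((384*4,512*4),np.uint8);hl=cv2.convexHull((proj(p,C+o)*4+1.5).astype(np.float32).round().astype(np.int32));cv2.fillConvexPoly(m,hl,1)
    M=cv2.moments(m,True);return np.array([M["m10"]/M["m00"]-1.5,M["m01"]/M["m00"]-1.5])/4
o=least_squares(lambda o:np.concatenate([mom(T,o)-a[0],mom(S,o)-b[0]]),X-[0,0,.008],diff_step=.02);print("puck base",o.x,o.fun)
def res(v):
    bp=v[:3];t=v[3];lid=lambda r,y:[.046-r*np.cos(t),y,.046+r*np.sin(t)]
    tp=boxpts(bp,[[-.045,.068,.046],[-.045,-.068,.046],[.046,.069,.048]]);tu=[(283.3,207.3),(266.7,162.3),(254,218.3)]
    sp=boxpts(bp,[[.045,-.068,0],[.045,.068,0],lid(.092,-.069),lid(.092,.069)]);su=[(225.2,218),(282.8,220),(228,168.8),(284,167.2)]
    return np.concatenate([(proj(T,tp)-tu).ravel(),(proj(S,sp)-su).ravel()])
f=least_squares(res,[.55,.0,1.7,1.0]);print("box",f.x,f.fun.round(1))
v=f.x
pad=least_squares(lambda X:(proj(T,[X[0],X[1],.003])[0]-(177.4,247.9)),[.4,.2]).x;print("pad",pad)
print("stored exp px",proj(T,boxpts(v[:3],[[0,.043,.02]])))
im=cv2.resize(T["color"][140:240,165:325],None,fx=5,fy=5,interpolation=cv2.INTER_CUBIC)
t=v[3];P=[[sx*.045,sy*.068,.046] for sx,sy in((1,1),(1,-1),(-1,-1),(-1,1))]
L=[[.046,.069,.048],[.046-.092*np.cos(t),.069,.046+.092*np.sin(t)],[.046-.092*np.cos(t),-.069,.046+.092*np.sin(t)],[.046,-.069,.048]]
for Q,c in((P,(0,255,0)),(L,(0,255,255))):
    cv2.polylines(im,[((proj(T,boxpts(v[:3],Q))-[165,140]+.5)*5).astype(np.int32)],True,c,1)
cv2.circle(im,tuple(int(k) for k in (a[0]-[165,140]+.5)*5),4,(0,255,0),1)
cv2.imwrite("pics/box1.png",im)
E
```

```text
(array([179.3655914 , 247.01075269]), 93, array([174, 242]), array([184, 252])) (array([297.6993865 , 273.92638037]), 163, array([291, 266]), array([305, 281]))
puck centre [0.41255476 0.1094661  0.01346172] [[-0.02094081 -0.18511808]] [[0.13817966 0.01673569]]
puck base [0.41257136 0.10934949 0.00511021] [-0.04720823 -0.1912621   0.17283002 -0.01233847]
box [ 0.56731109 -0.11553334  1.87166478  1.13250549] [ 1.2 -0.   2.1 -1.5 -1.2 -0.6  3.3  3.2 -0.6  0.7 -0.9 -0.2 -0.6  1. ]
pad [0.40981053 0.11657409]
stored exp px [[265.33437484 204.77339803]]
```

View pics/box1.png

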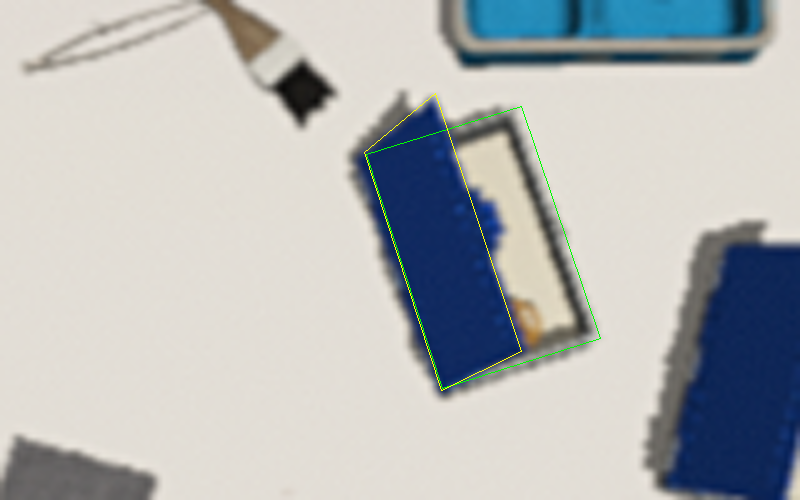

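The crop confirms it: the stored puck in the left box is amber, at crop (527,320), so top (270,204). The box outline from hand-picked corners is off, so I'll refit it from the blue lid's silhouette in both views.

```bash
cat > lid.py <<'E'
from h import *
from scipy.optimize import minimize
def lidpoly(v):
    t=v[3];o=[]
    for r,y in((0,-.069),(.092,-.069),(.092,-.017),(.1,-.017),(.1,.017),(.092,.017),(.092,.069),(0,.069)):
        o.append([[.046-r*np.cos(t)+n*np.sin(t),y,.046+r*np.sin(t)+n*np.cos(t)] for n in(0,.003)])
    return np.array(o)
def render(p,v,sh,k=8):
    m=np.zeros((100*k,120*k),np.uint8);L=lidpoly(v)
    U=[((proj(p,boxpts(v[:3],L[:,i]))-sh+.5)*k).round().astype(np.int32) for i in(0,1)]
    for u in U: cv2.fillPoly(m,[u],255)
    for j in range(8): cv2.fillConvexPoly(m,cv2.convexHull(np.array([U[i][q] for i in(0,1) for q in(j,(j+1)%8)])),255)
    return cv2.resize(m,(120,100),interpolation=cv2.INTER_AREA)/255.
def blue(p,sh):
    c=p["color"][sh[1]:sh[1]+100,sh[0]:sh[0]+120].astype(float)
    hs=cv2.cvtColor(c.astype(np.uint8),cv2.COLOR_BGR2HSV).astype(int)
    return ((hs[...,0]>105)&(hs[...,0]<125)&(hs[...,1]>150)).astype(np.uint8)
def comp(m,u):
    n,l=cv2.connectedComponents(m);return (l==l[u[1],u[0]]).astype(float)
def fitlid(T,S,v0,tc,sc):
    D=[]
    for p,c in((T,tc),(S,sc)):
        sh=np.array([c[0]-60,c[1]-50]);D.append((p,sh,comp(blue(p,sh),(60,50))))
    f=lambda v:sum(np.abs(render(p,v,sh)-m).sum() for p,sh,m in D)
    best=minimize(f,v0,method="Nelder-Mead",options=dict(initial_simplex=np.array(v0)+np.vstack([np.zeros(4),np.diag([.01,.01,.08,.1])]),xatol=1e-4,fatol=.1,maxiter=500))
    best=minimize(f,best.x,method="Nelder-Mead",options=dict(initial_simplex=best.x+np.vstack([np.zeros(4),np.diag([-.004,-.004,-.03,-.04])]),xatol=1e-4,fatol=.1,maxiter=500))
    return best.x,best.fun,[m.sum() for _,_,m in D]
E
python3 - <<'E'
from lid import *
S=imaging.read_camera("side");T=imaging.read_camera("top")
v,f,n=fitlid(T,S,[.567,-.1155,1.87,1.05],(250,192),(256,187));print("L",v.round(4),f,n)
w,f,n=fitlid(T,S,[.5,-.27,1.4,1.0],(313,213),(295,162));print("R",w.round(4),f,n)
ims=[]
for p,sh in((T,(165,140)),(S,(200,130))):
    im=cv2.resize(p["color"][sh[1]:sh[1]+100,sh[0]:sh[0]+160],None,fx=5,fy=5,interpolation=cv2.INTER_CUBIC)
    for z in(0,.046):
        for q in (v,w):cv2.polylines(im,[((proj(p,boxpts(q[:3],[[sx*.045,sy*.068,z] for sx,sy in((1,1),(1,-1),(-1,-1),(-1,1))]))-sh+.5)*5).astype(np.int32)],True,(0,255,0),1)
    ims.append(im)
cv2.imwrite("pics/box2.png",cv2.resize(np.vstack(ims),(480,600)))
E
```

```text
L [ 0.5671 -0.1166  1.8977  1.1577] 1563.9254901960785 [np.float64(958.0), np.float64(3450.0)]
R [ 0.4892 -0.2785  1.2874  1.0892] 1947.7490196078431 [np.float64(1188.0), np.float64(3269.0)]
```

View pics/box2.png

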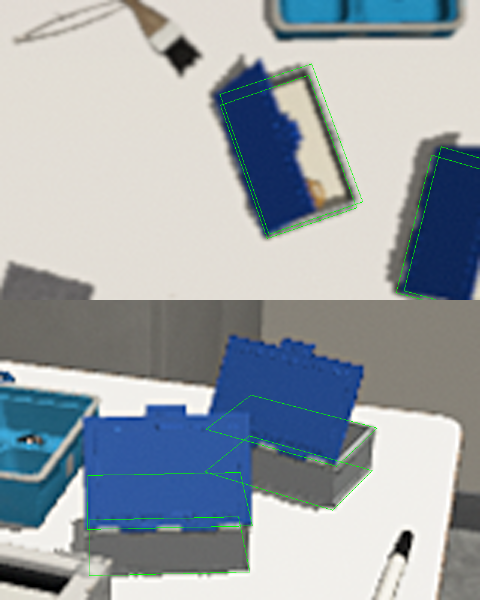

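```bash
python3 - <<'E'
import cv2
for n,P in(("top",[(250,195),(245,180),(262,210),(260,190),(313,213)]),("side",[(256,187),(230,175),(280,170),(295,160),(200,160),(210,200)])):
    h=cv2.cvtColor(cv2.imread(f"pics/{n}0.png"),cv2.COLOR_BGR2HSV);print([h[y,x].tolist() for x,y in P])
E
sed -i 's/return ((hs.*/return ((hs[...,0]>107)\&(hs[...,0]<128)\&(hs[...,1]>140)\&(hs[...,2]>50)).astype(np.uint8)/' lid.py
python3 - <<'E'
from lid import *
S=imaging.read_camera("side");T=imaging.read_camera("top")
for p,c in((T,(250,192)),(S,(256,187)),(T,(313,213)),(S,(295,162))):
    m=comp(blue(p,np.array([c[0]-60,c[1]-50])),(60,50));q=np.argwhere(m);print(m.sum(),q.min(0)[::-1]+[c[0]-60,c[1]-50],q.max(0)[::-1]+[c[0]-60,c[1]-50])
v,f,n=fitlid(T,S,[.567,-.1155,1.87,1.05],(250,192),(256,187));print("L",v.round(4),f,n)
w,f,n=fitlid(T,S,[.5,-.27,1.4,1.0],(313,213),(295,162));print("R",w.round(4),f,n)
E
```

```text
[[110, 213, 96], [110, 210, 96], [110, 210, 96], [111, 211, 98], [110, 213, 86]]
[[110, 176, 162], [109, 180, 163], [109, 177, 160], [109, 189, 139], [99, 194, 108], [99, 187, 116]]
973.0 [237 161] [269 217]
3467.0 [228 142] [315 206]
1208.0 [298 189] [332 240]
3286.0 [235 142] [320 206]
L [ 0.5671 -0.116   1.8989  1.1426] 1552.5725490196078 [np.float64(973.0), np.float64(3467.0)]
R [ 0.4889 -0.2778  1.2823  1.077 ] 1952.4666666666667 [np.float64(1208.0), np.float64(3286.0)]
```

```bash
python3 - <<'E'
s=open('lid.py').read()
s=s.replace("def blue(p,sh):","def blue(p,sh,lo=50,hi=255):").replace("(hs[...,2]>50)","(hs[...,2]>lo)&(hs[...,2]<=hi)")
s=s.replace("def fitlid(T,S,v0,tc,sc):","def fitlid(T,S,v0,tc,sc,lo=50,hi=255):").replace("for p,c in((T,tc),(S,sc)):","for p,c,a,b in((T,tc,50,255),(S,sc,lo,hi)):").replace("blue(p,sh),(60,50)","blue(p,sh,a,b),(60,50)")
open('lid.py','w').write(s)
E
python3 - <<'E'
from lid import *
S=imaging.read_camera("side");T=imaging.read_camera("top")
v,f,n=fitlid(T,S,[.567,-.1155,1.87,1.05],(250,192),(256,187),151);print("L",v.round(4),f,n)
w,f,n=fitlid(T,S,[.5,-.27,1.4,1.0],(313,213),(295,162),50,150);print("R",w.round(4),f,n)
ims=[]
for p,sh in((T,(165,140)),(S,(200,130))):
    im=cv2.resize(p["color"][sh[1]:sh[1]+100,sh[0]:sh[0]+160],None,fx=5,fy=5,interpolation=cv2.INTER_CUBIC)
    for z in(0,.046):
        for q in (v,w):cv2.polylines(im,[((proj(p,boxpts(q[:3],[[sx*.045,sy*.068,z] for sx,sy in((1,1),(1,-1),(-1,-1),(-1,1))]))-sh+.5)*5).astype(np.int32)],True,(0,255,0),1)
    ims.append(im)
cv2.imwrite("pics/box3.png",cv2.resize(np.vstack(ims),(480,600)))
for q in((253.3+0,0),): pass
loupe=tri([T,S],[(141,251),(290.8,309.9)]);mk=tri([T,S],[(258.4,263.7),(328.8,223.6)]);print("loupe",loupe,"marker",mk)
E
```

```text
L [ 0.5679 -0.1169  1.8947  1.1633] 287.878431372549 [np.float64(972.0), np.float64(1988.0)]
R [ 0.4882 -0.2782  1.2772  1.0827] 335.1764705882353 [np.float64(1206.0), np.float64(1405.0)]
loupe [0.40532618 0.2131257  0.016467  ] marker [ 0.36956949 -0.10700658  0.00435392]
```

View pics/box3.png

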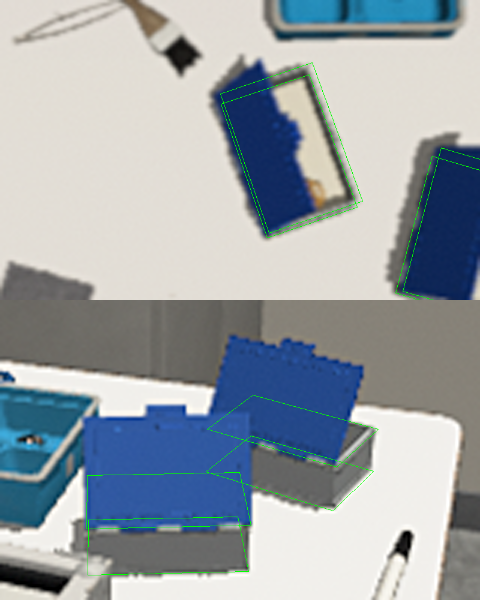

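The fit now matches the box, with a few mm left to correct: box_left is at about (0.565,-0.113), yaw about 1.88. The gripper has to reach under the leaning lid, so I'll grasp with about 21° tilt and keep that tool orientation throughout.

```bash
cat > go.py <<'E'
from h import *
import sys
YB=1.88;TI=np.radians(21)
def target_R(yaw=YB,ti=TI):
    x=np.array([np.cos(yaw),np.sin(yaw),0]);z0=np.array([0,0,-1.]);y=np.cross(z0,x)
    return np.column_stack([x*np.cos(ti)-z0*np.sin(ti),y,z0*np.cos(ti)+x*np.sin(ti)])
def need(tip,ti=TI,yaw=YB):
    "tip = wanted fingertip point; prints shift in current tool axes and turn"
    s=status.get_state();R=Ro.from_rotvec(s["ee_rot"]);Rt=Ro.from_matrix(target_R(yaw,ti))
    d=np.array(tip)-.025*Rt.as_matrix()[:,2]-s["eef_pos"]
    print("t",round(s["time"],2),"tcp",s["eef_pos"].round(4),"d world mm",(d*1e3).round(1),"shift/30 in tool",(R.inv().apply(d)/.03).round(3),"after turn",(Rt.inv().apply(d)/.03).round(3),"turn/90",((R.inv()*Rt).as_rotvec()/(np.pi/2)).round(4))
if __name__=="__main__": need([float(k) for k in sys.argv[1:4]],np.radians(float(sys.argv[4])) if len(sys.argv)>4 else TI)
E
python3 go.py .4126 .1093 .12
```

```text
t 1.4 tcp [0.2678 0.5647 0.2477] d world mm [ 147.5 -464.  -104.3] shift/30 in tool [-11.07  -11.867   3.476] after turn [-16.396  -0.022  -2.569] turn/90 [-0.0955  0.2201  0.5153]
```

```bash
python3 -m jog '[-0.9,-0.95,0,0,0,0,-0.9,-0.95,0,0,0,0,-0.9,-0.95,0,0,0,0,-0.9,-0.95,0,0,0,0,-0.9,-0.95,0,0,0,0,-0.9,-0.95,0,0,0,0,-0.9,-0.95,0,0,0,0,-0.9,-0.95,0,0,0,0]' 60
python3 -m jog '[0,0,0,-0.012,0.0275,0.0644,0,0,0,-0.012,0.0275,0.0644,0,0,0,-0.012,0.0275,0.0644,0,0,0,-0.012,0.0275,0.0644,0,0,0,-0.012,0.0275,0.0644,0,0,0,-0.012,0.0275,0.0644,0,0,0,-0.012,0.0275,0.0644,0,0,0,-0.012,0.0275,0.0644]'
python3 go.py .4126 .1093 .12
```

```text
time: 2.07
eef_pos: [0.3655, 0.2643, 0.2479]
ee_rot: [0.69, 3.065, 0.001]
wrist_force: [1.0, 0.8, 0.4]
opening: 0.0598
finger_force: 0.0
time: 2.73
eef_pos: [0.3657, 0.2661, 0.2479]
ee_rot: [-1.674, -2.279, -0.313]
wrist_force: [0.3, -0.2, -0.2]
opening: 0.0598
finger_force: 0.0
t 2.73 tcp [0.3657 0.2661 0.2479] d world mm [  49.6 -165.3 -104.6] shift/30 in tool [-6.624 -0.073  1.178] after turn [-6.621 -0.102  1.193] turn/90 [ 0.0015 -0.0015 -0.0031]
```

```bash
python3 -m jog '[-0.94,-0.015,0.17,0,0,0,-0.94,-0.015,0.17,0,0,0,-0.94,-0.015,0.17,0,0,0,-0.94,-0.015,0.17,0,0,0,-0.94,-0.015,0.17,0,0,0,-0.94,-0.015,0.17,0,0,0,-0.94,-0.015,0.17,0,0,0,0,0,0,0,0,0]'
python3 go.py .4121 .1109 .06; python3 go.py .4121 .1109 .0095
```

```text
time: 3.4
eef_pos: [0.4151, 0.0977, 0.1415]
ee_rot: [-1.676, -2.282, -0.307]
wrist_force: [-0.5, -0.4, -0.7]
opening: 0.0599
finger_force: 0.0
t 3.4 tcp [0.4151 0.0977 0.1415] d world mm [ -0.3   4.7 -58.2] shift/30 in tool [-0.549  0.041  1.866] after turn [-0.553  0.039  1.864] turn/90 [ 0.0003  0.0014 -0.0032]
t 3.4 tcp [0.4151 0.0977 0.1415] d world mm [  -0.3    4.7 -108.7] shift/30 in tool [-1.148  0.043  3.438] after turn [-1.156  0.039  3.436] turn/90 [ 0.0003  0.0014 -0.0032]
```

```bash
python3 -m jog '[-0.3,0.013,0.93,0,0,0,-0.3,0.013,0.93,0,0,0,-0.3,0.013,0.93,0,0,0,0,0,0,0,0,0]'
python3 go.py .4121 .1109 .0095
python3 - <<'E'
from h import *
S=imaging.read_camera("side");T=imaging.read_camera("top")
a=cv2.resize(T["color"][205:285,130:230],(500,400),interpolation=cv2.INTER_CUBIC);b=cv2.resize(S["color"][220:320,250:350],(300,300),interpolation=cv2.INTER_CUBIC)
o=np.zeros((400,800,3),np.uint8);o[:,:500]=a;o[:300,500:]=b;cv2.imwrite("pics/g1.png",o)
E
```

```text
time: 3.73
eef_pos: [0.4118, 0.1074, 0.0523]
ee_rot: [-1.667, -2.282, -0.303]
wrist_force: [-0.7, -0.7, 0.3]
opening: 0.06
finger_force: 0.0
t 3.73 tcp [0.4118 0.1074 0.0523] d world mm [  3.   -5.  -19.5] shift/30 in tool [-0.41   0.049  0.538] after turn [-0.41   0.046  0.538] turn/90 [-0.0034 -0.0006 -0.0006]
```

View pics/g1.png

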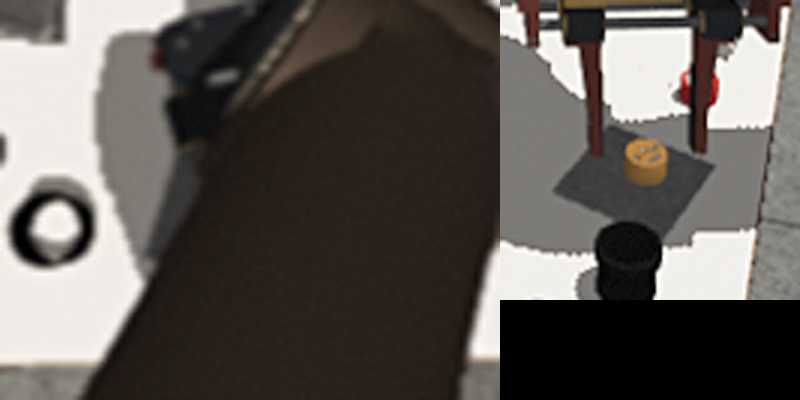

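The side view shows the puck (crop 646,160) midway between the fingertips (597 and 698, 150), and the loupe and red puck are clear. Next I descend and grip.

```bash
python3 -m jog '[-0.2,0.025,0.27,0,0,0,-0.2,0.025,0.27,0,0,0,0,0,0,0,0,0,0,0,0,0,0,0]'
python3 go.py .4121 .1109 .0095
```

```text
time: 4.17
eef_pos: [0.4182, 0.1023, 0.0379]
ee_rot: [-1.669, -2.286, -0.313]
wrist_force: [0.1, -0.2, 0.0]
opening: 0.0599
finger_force: 0.0
t 4.17 tcp [0.4182 0.1023 0.0379] d world mm [-3.3  0.  -5. ] shift/30 in tool [-0.028 -0.106  0.168] after turn [-0.028 -0.105  0.168] turn/90 [ 0.0016 -0.0002  0.0004]
```

```bash
python3 -m jog '[0,0,0,0,0,0,0,0,0,0,0,0]'; python3 go.py .4121 .1109 .0095
```

```text
time: 4.33
eef_pos: [0.4179, 0.1025, 0.0375]
ee_rot: [-1.669, -2.286, -0.313]
wrist_force: [-0.4, 0.0, -0.6]
opening: 0.06
finger_force: 0.0
t 4.33 tcp [0.4179 0.1025 0.0375] d world mm [-3.1 -0.1 -4.7] shift/30 in tool [-0.03  -0.1    0.155] after turn [-0.03  -0.1    0.156] turn/90 [ 0.0015 -0.0001  0.0007]
```

```bash
python3 -m jog '[-0.03,-0.1,0.15,0,0,0,0,0,0,0,0,0,0,0,0,0,0,0]'; python3 go.py .4121 .1109 .0095
```

```text
time: 4.58
eef_pos: [0.4139, 0.102, 0.0318]
ee_rot: [-1.668, -2.285, -0.31]
wrist_force: [-0.0, -0.2, 0.0]
opening: 0.06
finger_force: 0.0
t 4.58 tcp [0.4139 0.102  0.0318] d world mm [1.  0.3 1.1] shift/30 in tool [ 0.013  0.034 -0.034] after turn [ 0.013  0.034 -0.034] turn/90 [ 0.0002 -0.0003  0.0001]
```

Within about 1 mm. Closing now.

```bash
python3 -m jog '[0,0,0,0,0,0,0,0,0,0,0,0,0,0,0,0,0,0,0,0,0,0,0,0,0,0,0,0,0,0,0,0,0,0,0,0,0,0,0,0,0,0]' 24 10; python3 go.py .4121 .1109 .0095
```

```text
time: 5.17
eef_pos: [0.4143, 0.102, 0.0318]
ee_rot: [-1.669, -2.285, -0.31]
wrist_force: [-0.1, -0.1, -0.3]
opening: 0.0287
finger_force: 10.0
t 5.17 tcp [0.4143 0.102  0.0318] d world mm [0.6 0.4 1.1] shift/30 in tool [ 0.02   0.022 -0.031] after turn [ 0.02   0.022 -0.031] turn/90 [ 0.0005 -0.0001  0.0001]
```

```bash
python3 -m jog '[0.12,0,-0.31,0,0,0,0.33,0,-0.87,0,0,0,0.33,0,-0.87,0,0,0,0.33,0,-0.87,0,0,0,0.33,0,-0.87,0,0,0,0.33,0,-0.87,0,0,0,0.33,0,-0.87,0,0,0,0.33,0,-0.87,0,0,0]'; python3 go.py .608 -.187 .200
```

```text
time: 5.83
eef_pos: [0.4138, 0.1008, 0.2393]
ee_rot: [-1.67, -2.285, -0.31]
wrist_force: [0.9, 0.4, -0.1]
opening: 0.0287
finger_force: 10.0
t 5.83 tcp [0.4138 0.1008 0.2393] d world mm [ 196.9 -296.3  -15.9] shift/30 in tool [-10.839   3.253  -3.586] after turn [-10.838   3.248  -3.592] turn/90 [ 0.0006  0.0002 -0.0001]
```

```bash
python3 -m jog '[-0.77,0.23,-0.26,0,0,0,-0.77,0.23,-0.26,0,0,0,-0.77,0.23,-0.26,0,0,0,-0.77,0.23,-0.26,0,0,0,-0.77,0.23,-0.26,0,0,0,-0.77,0.23,-0.26,0,0,0,-0.77,0.23,-0.26,0,0,0]'
python3 -m jog '[-0.77,0.23,-0.26,0,0,0,-0.77,0.23,-0.26,0,0,0,-0.77,0.23,-0.26,0,0,0,-0.77,0.23,-0.26,0,0,0,-0.77,0.23,-0.26,0,0,0,-0.77,0.23,-0.26,0,0,0,-0.77,0.23,-0.26,0,0,0,0,0,0,0,0,0]'
python3 go.py .608 -.187 .200;  python3 go.py .600 -.163 .130; python3 go.py .586 -.119 .0095
python3 - <<'E'
from h import *
S=imaging.read_camera("side");T=imaging.read_camera("top")
a=cv2.resize(T["color"][120:280,200:360],(400,400),interpolation=cv2.INTER_CUBIC);b=cv2.resize(S["color"][90:250,190:350],(400,400),interpolation=cv2.INTER_CUBIC)
cv2.imwrite("pics/g2.png",np.hstack([a,b]))
E
```

```text
time: 6.42
eef_pos: [0.5124, -0.0477, 0.2308]
ee_rot: [-1.669, -2.285, -0.31]
wrist_force: [-0.0, 0.2, -0.9]
opening: 0.0289
finger_force: 10.0
time: 7.08
eef_pos: [0.6106, -0.1986, 0.2228]
ee_rot: [-1.675, -2.283, -0.306]
wrist_force: [-0.5, 0.1, -0.8]
opening: 0.0288
finger_force: 10.0
t 7.08 tcp [ 0.6106 -0.1986  0.2228] d world mm [0.1 3.1 0.6] shift/30 in tool [0.097 0.035 0.017] after turn [0.096 0.036 0.017] turn/90 [ 0.      0.0019 -0.0026]
t 7.08 tcp [ 0.6106 -0.1986  0.2228] d world mm [ -7.9  27.1 -69.4] shift/30 in tool [0.055 0.025 2.498] after turn [0.047 0.025 2.498] turn/90 [ 0.      0.0019 -0.0026]
t 7.08 tcp [ 0.6106 -0.1986  0.2228] d world mm [ -21.9   71.1 -189.9] shift/30 in tool [0.065 0.026 6.799] after turn [0.045 0.027 6.799] turn/90 [ 0.      0.0019 -0.0026]
```

View pics/g2.png

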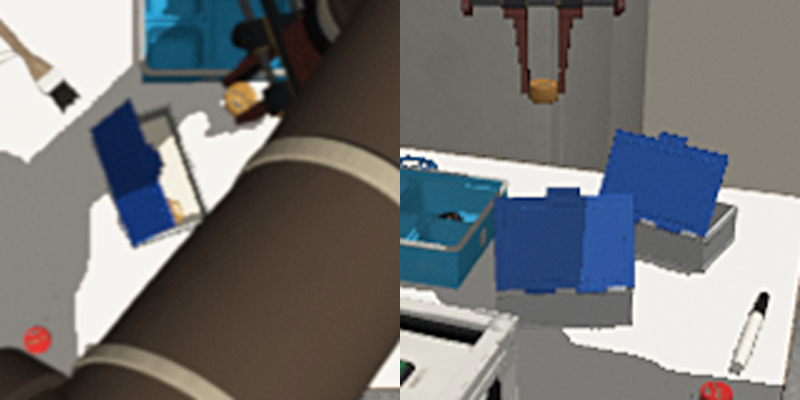

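Run:
```python
from h import *
S=imaging.read_camera("side");T=imaging.read_camera("top")
print("tray corner",tri([T,S],[(319,150),(232.8,162)]))
print(proj(T,boxpts((.565,-.113,1.88),[[-.045,-.068,.046],[-.045,.068,.046]])),"obs (268,162),(282,207)")
a=amber(T,(295,160),9);b=amber(S,(407,127),1) if 0 else None
print(a)
bs=amber(S,(247,126),9);X=tri([T,S],[a[0],bs[0]]);print(bs,X)
s=status.get_state();R=Ro.from_rotvec(s["ee_rot"]);print("puck in tool",R.inv().apply(X-s["eef_pos"]))
```

```text
tray corner [ 0.67730962 -0.27722724  0.05336114]
[[267.7079087  161.59861843]
 [283.75584186 207.91321342]] obs (268,162),(282,207)
(array([294.5       , 158.97183099]), 142, array([289, 152]), array([302, 166]))
(array([247.05825243, 125.98058252]), 103, array([241, 121]), array([253, 130])) [ 0.60883858 -0.1853984   0.20664104]
puck in tool [0.00122064 0.0016312  0.01861097]
```

```bash
python3 go.py .582 -.127 .11
```

```text
t 7.28 tcp [ 0.6097 -0.1934  0.2236] d world mm [-24.9  57.8 -90.2] shift/30 in tool [ 0.869 -0.206  3.557] after turn [ 0.872 -0.205  3.556] turn/90 [ 0.0002 -0.0006  0.0003]
```

```bash
python3 go.py .5841 -.1337 .11; python3 go.py .5832 -.1308 .065
```

```text
t 7.28 tcp [ 0.6097 -0.1934  0.2236] d world mm [-22.8  51.1 -90.2] shift/30 in tool [ 0.651 -0.207  3.473] after turn [ 0.654 -0.207  3.473] turn/90 [ 0.0002 -0.0006  0.0003]
t 7.28 tcp [ 0.6097 -0.1934  0.2236] d world mm [ -23.7   54.  -135.2] shift/30 in tool [ 0.206 -0.207  4.909] after turn [ 0.211 -0.206  4.909] turn/90 [ 0.0002 -0.0006  0.0003]
```

```bash
python3 -m jog '[0.11,-0.035,0.58,0,0,0,0.11,-0.035,0.58,0,0,0,0.11,-0.035,0.58,0,0,0,0.11,-0.035,0.58,0,0,0,0.11,-0.035,0.58,0,0,0,0.11,-0.035,0.58,0,0,0,0,0,0,0,0,0]'
python3 go.py .5832 -.1308 .065
```

```text
time: 7.87
eef_pos: [0.5852, -0.1388, 0.131]
ee_rot: [-1.662, -2.283, -0.309]
wrist_force: [-0.1, 1.5, -0.4]
opening: 0.0287
finger_force: 10.0
t 7.87 tcp [ 0.5852 -0.1388  0.131 ] d world mm [  0.7  -0.5 -42.7] shift/30 in tool [-0.539  0.02   1.317] after turn [-0.533  0.017  1.32 ] turn/90 [-0.002  -0.0028  0.0015]
```

```bash
python3 -m jog '[-0.18,0,0.44,0,0,0,-0.18,0,0.44,0,0,0,-0.18,0,0.44,0,0,0,0,0,0,0,0,0]'
python3 go.py .5832 -.1308 .065; python3 go.py .582 -.127 .048;python3 go.py .5796 -.1194 .0095
```

```text
time: 8.2
eef_pos: [0.5862, -0.1437, 0.087]
ee_rot: [-1.668, -2.282, -0.308]
wrist_force: [-0.9, 0.5, -0.4]
opening: 0.0285
finger_force: 10.0
t 8.2 tcp [ 0.5862 -0.1437  0.087 ] d world mm [-0.3  4.3  1.4] shift/30 in tool [0.147 0.036 0.008] after turn [0.147 0.036 0.008] turn/90 [-0.0014 -0.0012 -0.0008]
t 8.2 tcp [ 0.5862 -0.1437  0.087 ] d world mm [ -1.5   8.1 -15.6] shift/30 in tool [0.067 0.038 0.585] after turn [0.068 0.037 0.585] turn/90 [-0.0014 -0.0012 -0.0008]
t 8.2 tcp [ 0.5862 -0.1437  0.087 ] d world mm [ -3.9  15.7 -54.1] shift/30 in tool [-0.147  0.042  1.878] after turn [-0.144  0.037  1.878] turn/90 [-0.0014 -0.0012 -0.0008]
```

```bash
python3 -m jog '[0.22,0.03,0,0,0,0,0,0,0,0,0,0,0,0,0,0,0,0]'
python3 go.py .582 -.127 .048;python3 go.py .5796 -.1194 .0095
```

```text
time: 8.45
eef_pos: [0.587, -0.1374, 0.0932]
ee_rot: [-1.668, -2.286, -0.311]
wrist_force: [0.0, 0.6, -0.2]
opening: 0.029
finger_force: 10.0
t 8.45 tcp [ 0.587  -0.1374  0.0932] d world mm [ -2.2   1.9 -21.8] shift/30 in tool [-0.184 -0.053  0.709] after turn [-0.184 -0.052  0.709] turn/90 [0.001  0.0001 0.0007]
t 8.45 tcp [ 0.587  -0.1374  0.0932] d world mm [ -4.6   9.5 -60.3] shift/30 in tool [-0.395 -0.055  2.002] after turn [-0.396 -0.051  2.002] turn/90 [0.001  0.0001 0.0007]
```

```bash
python3 -m jog '[-0.09,-0.025,0.35,0,0,0,-0.09,-0.025,0.35,0,0,0,0,0,0,0,0,0,0,0,0,0,0,0]'
python3 go.py .582 -.127 .048;python3 go.py .5796 -.1194 .0095
```

```text
time: 8.78
eef_pos: [0.5836, -0.1354, 0.0698]
ee_rot: [-1.668, -2.283, -0.309]
wrist_force: [-0.1, 0.1, -0.2]
opening: 0.0287
finger_force: 10.0
t 8.78 tcp [ 0.5836 -0.1354  0.0698] d world mm [ 1.2 -0.1  1.5] shift/30 in tool [ 0.004  0.035 -0.053] after turn [ 0.004  0.035 -0.053] turn/90 [-0.0006 -0.0009 -0.0002]
t 8.78 tcp [ 0.5836 -0.1354  0.0698] d world mm [ -1.2   7.5 -37. ] shift/30 in tool [-0.21   0.037  1.24 ] after turn [-0.208  0.036  1.241] turn/90 [-0.0006 -0.0009 -0.0002]
```

```bash
python3 -m jog '[-0.05,0.01,0.35,0,0,0,-0.05,0.01,0.35,0,0,0,-0.05,0.01,0.35,0,0,0,0,0,0,0,0,0,0,0,0,0,0,0]'
python3 go.py .5796 -.1194 .0095
```

```text
time: 9.2
eef_pos: [0.5824, -0.1282, 0.0388]
ee_rot: [-1.668, -2.284, -0.309]
wrist_force: [0.1, -0.5, 0.0]
opening: 0.0285
finger_force: 10.0
t 9.2 tcp [ 0.5824 -0.1282  0.0388] d world mm [-0.1  0.2 -6. ] shift/30 in tool [-0.064 -0.     0.19 ] after turn [-0.064 -0.     0.19 ] turn/90 [-0.0006 -0.0009  0.    ]
```

```bash
python3 -m jog '[-0.055,0,0.14,0,0,0,0,0,0,0,0,0,0,0,0,0,0,0]'
python3 go.py .5796 -.1194 .0084
```

```text
time: 9.45
eef_pos: [0.5831, -0.1289, 0.0354]
ee_rot: [-1.669, -2.285, -0.31]
wrist_force: [0.5, 0.5, -0.3]
opening: 0.0288
finger_force: 10.0
t 9.45 tcp [ 0.5831 -0.1289  0.0354] d world mm [-0.8  1.  -3.7] shift/30 in tool [-0.007 -0.015  0.128] after turn [-0.007 -0.015  0.128] turn/90 [ 0.0006 -0.      0.0001]
```

```bash
python3 -m jog '[-0.03,0,0.09,0,0,0,0,0,0,0,0,0,0,0,0,0,0,0]'
python3 go.py .5796 -.1194 .0084
```

```text
time: 9.7
eef_pos: [0.583, -0.1286, 0.0325]
ee_rot: [-1.669, -2.285, -0.31]
wrist_force: [-1.2, 0.1, 0.3]
opening: 0.0287
finger_force: 10.0
t 9.7 tcp [ 0.583  -0.1286  0.0325] d world mm [-0.7  0.7 -0.8] shift/30 in tool [ 0.017 -0.015  0.034] after turn [ 0.017 -0.015  0.034] turn/90 [ 0.0005 -0.0001  0.0002]
```

```bash
python3 -m jog '[-0.02,0,0.06,0,0,0,0,0,0,0,0,0,0,0,0,0,0,0]'
python3 go.py .5796 -.1194 .0084
```

```text
time: 9.95
eef_pos: [0.5832, -0.1287, 0.0313]
ee_rot: [-1.669, -2.285, -0.311]
wrist_force: [-0.6, -0.7, 6.3]
opening: 0.029
finger_force: 10.1
t 9.95 tcp [ 0.5832 -0.1287  0.0313] d world mm [-0.9  0.8  0.4] shift/30 in tool [ 0.037 -0.021 -0.   ] after turn [ 0.037 -0.021  0.   ] turn/90 [ 0.0009 -0.0001  0.0003]
```

The puck is on the floor (6 N of contact at the expected height), so I release it.

```bash
python3 -m jog '[0,0,0,0,0,0,0,0,0,0,0,0,0,0,0,0,0,0,0,0,0,0,0,0,0,0,0,0,0,0]' 40 10
python3 go.py .582 -.127 .048
python3 - <<'E'
from h import *
S=imaging.read_camera("side");T=imaging.read_camera("top")
a=cv2.resize(T["color"][130:250,210:330],(480,480),interpolation=cv2.INTER_CUBIC)
cv2.imwrite("pics/g3.png",a)
E
```

```text
time: 10.37
eef_pos: [0.583, -0.1285, 0.0305]
ee_rot: [-1.669, -2.285, -0.31]
wrist_force: [0.9, -0.0, 0.8]
opening: 0.04
finger_force: 0.3
t 10.37 tcp [ 0.583  -0.1285  0.0305] d world mm [ 1.8 -7.1 40.8] shift/30 in tool [ 0.262 -0.015 -1.357] after turn [ 0.261 -0.016 -1.357] turn/90 [ 0.0004 -0.0002  0.0002]
```

View pics/g3.png

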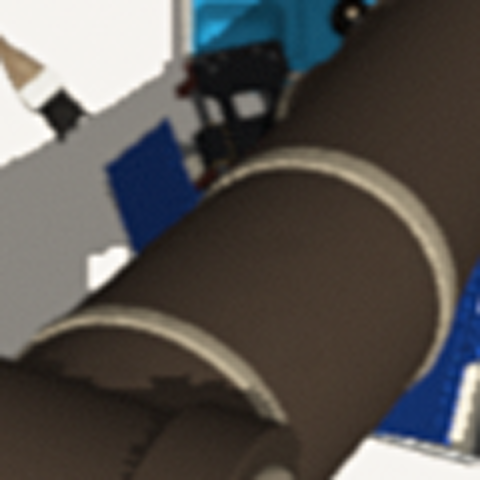

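The arm hides the puck in the top view, though the lid looks untouched. I'll recheck the finger force, then back out along the reverse path.

```bash
python3 -m jog '[0,0,0,0,0,0,0,0,0,0,0,0,0,0,0,0,0,0]' 43; python3 -m jog '[0.07,0,-0.34,0,0,0,0.07,0,-0.34,0,0,0,0.07,0,-0.34,0,0,0,0.07,0,-0.34,0,0,0,0,0,0,0,0,0]'; python3 go.py .5841 -.1337 .11
```

```text
time: 10.72
eef_pos: [0.583, -0.1285, 0.0306]
ee_rot: [-1.669, -2.285, -0.31]
wrist_force: [-0.3, 0.2, -0.2]
opening: 0.0433
finger_force: 0.2
time: 11.13
eef_pos: [0.5864, -0.1362, 0.0747]
ee_rot: [-1.671, -2.288, -0.313]
wrist_force: [-0.3, -0.2, 0.2]
opening: 0.0431
finger_force: 0.0
t 11.13 tcp [ 0.5864 -0.1362  0.0747] d world mm [ 0.4 -6.  58.7] shift/30 in tool [ 0.514 -0.04  -1.897] after turn [ 0.518 -0.049 -1.895] turn/90 [0.0026 0.0014 0.0005]
```

```bash
python3 -m jog '[0.1,0,-0.9,0,0,0,0.1,0,-0.95,0,0,0,0.1,0,-0.95,0,0,0,0.1,0,-0.95,0,0,0,0.1,0,-0.95,0,0,0,0.1,0,-0.95,0,0,0,0.1,0,-0.95,0,0,0]' 0
python3 - <<'E'
from go import *
need([.50,.10,.26],0.)
E
```

```text
time: 11.72
eef_pos: [0.6004, -0.1843, 0.2658]
ee_rot: [-1.669, -2.285, -0.311]
wrist_force: [1.0, -0.2, -0.6]
opening: 0.0014
finger_force: 0.0
t 11.72 tcp [ 0.6004 -0.1843  0.2658] d world mm [-100.4  284.3   19.2] shift/30 in tool [ 9.607 -0.303  3.002] after turn [10.045 -0.303 -0.639] turn/90 [ 7.000e-04 -2.333e-01  1.000e-04]
```

```bash
python3 -m jog '[0,0,0,0,-0.0778,0,0,0,0,0,-0.0778,0,0,0,0,0,-0.0778,0,0,0,0,0,0,0]'; python3 -m jog '[1,-0.03,-0.06,0,0,0,1,-0.03,-0.06,0,0,0,1,-0.03,-0.06,0,0,0,1,-0.03,-0.06,0,0,0,1,-0.03,-0.06,0,0,0,1,-0.03,-0.06,0,0,0,1,-0.03,-0.06,0,0,0,1,-0.03,-0.06,0,0,0]';python3 -m jog '[1,-0.03,-0.06,0,0,0,1,-0.03,-0.06,0,0,0,0,0,0,0,0,0]'
python3 - <<'E'
from lid import *
from go import need
S=imaging.read_camera("side");T=imaging.read_camera("top")
need([.50,.10,.26],0.)
o=[cv2.resize(p["color"][y:y+120,x:x+120],(400,400),interpolation=cv2.INTER_CUBIC) for p,x,y in((T,225,130),(S,210,120))]
cv2.imwrite("pics/g4.png",np.hstack(o))
try:
  for k in((.565,-.113,1.88,1.05),):
    v,f,n=fitlid(T,S,k,(250,192),(256,187),151);print("L",v.round(4),f,n)
except Exception as e: print(e)
E
```

```text
time: 12.05
eef_pos: [0.6017, -0.1781, 0.2648]
ee_rot: [1.839, 2.541, 0.002]
wrist_force: [1.1, 1.0, 0.1]
opening: 0.0007
finger_force: 0.0
time: 12.72
eef_pos: [0.5198, 0.0431, 0.2788]
ee_rot: [-1.854, -2.535, -0.001]
wrist_force: [0.3, 0.7, 0.3]
opening: 0.0003
finger_force: 0.0
time: 12.97
eef_pos: [0.4988, 0.1046, 0.2823]
ee_rot: [-1.843, -2.54, -0.003]
wrist_force: [0.0, 0.6, -0.4]
opening: 0.0006
finger_force: 0.0
t 13.07 tcp [0.5004 0.0996 0.2823] d world mm [-0.4  0.4  2.7] shift/30 in tool [ 0.016 -0.007 -0.09 ] after turn [ 0.016 -0.007 -0.09 ] turn/90 [ 0.     -0.0008  0.0011]
L [ 0.5675 -0.1167  1.8896  1.1479] 285.6627450980392 [np.float64(967.0), np.float64(1990.0)]
```

View pics/g4.png

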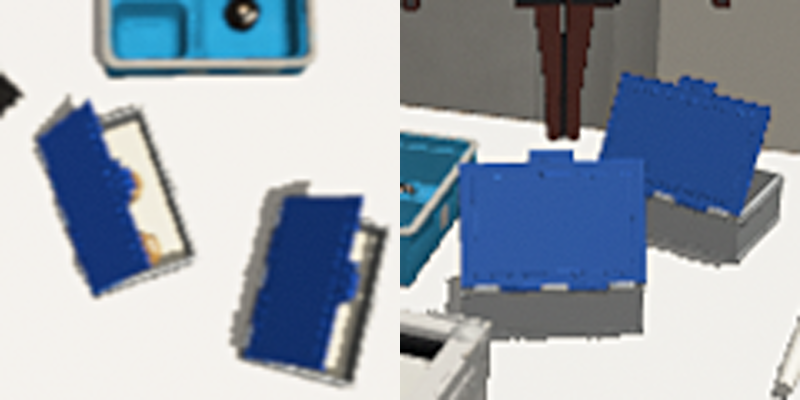

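The top view shows the placed amber puck (crop 137,182) standing beside the stored one (150,245) in the left box. Both lids, the right box and the tray's black puck are unmoved. Next I shut the lid from the hinge side.

Run:
```python
from go import *
need([.5544,-.0796,.26],0.);need([.5544,-.0796,.125],0.)
```

```text
t 13.07 tcp [0.5004 0.0996 0.2823] d world mm [  54.  -179.2    2.7] shift/30 in tool [-6.238 -0.113 -0.097] after turn [-6.239 -0.102 -0.09 ] turn/90 [ 0.     -0.0008  0.0011]
t 13.07 tcp [0.5004 0.0996 0.2823] d world mm [  54.  -179.2 -132.3] shift/30 in tool [-6.244 -0.113  4.403] after turn [-6.239 -0.102  4.41 ] turn/90 [ 0.     -0.0008  0.0011]
```

```bash
python3 -m jog '[-0.89,-0.015,0,0,0,0,-0.89,-0.015,0,0,0,0,-0.89,-0.015,0,0,0,0,-0.89,-0.015,0,0,0,0,-0.89,-0.015,0.3,0,0,0,-0.89,-0.015,0.5,0,0,0,-0.89,-0.015,0.5,0,0,0,0,0,0,0,0,0]'; python3 -m jog '[0,0,0.8,0,0,0,0,0,0.8,0,0,0,0,0,0.8,0,0,0,0,0,0.7,0,0,0,0,0,0,0,0,0]'
python3 - <<'E'
from go import *
need([.5544,-.0796,.125],0.);need([.5711,-.132,.062],0.)
E
```

```text
time: 13.73
eef_pos: [0.5535, -0.0877, 0.241]
ee_rot: [-1.864, -2.528, 0.006]
wrist_force: [-0.5, 0.1, -0.5]
opening: 0.0008
finger_force: 0.0
time: 14.15
eef_pos: [0.5522, -0.0808, 0.1467]
ee_rot: [-1.853, -2.531, 0.005]
wrist_force: [-0.1, 1.2, 0.4]
opening: 0.0005
finger_force: 0.0
t 14.15 tcp [ 0.5522 -0.0808  0.1467] d world mm [2.2 1.2 3.3] shift/30 in tool [ 0.017  0.083 -0.111] after turn [ 0.017  0.084 -0.111] turn/90 [-0.0035 -0.0013 -0.0013]
t 14.15 tcp [ 0.5522 -0.0808  0.1467] d world mm [ 18.9 -51.2 -59.7] shift/30 in tool [-1.82   0.097  1.985] after turn [-1.817  0.083  1.989] turn/90 [-0.0035 -0.0013 -0.0013]
```

Slow push in 8 rows, then press down.

```bash
python3 -m jog '[-0.23,0.012,0.25,0,0,0,-0.23,0.012,0.25,0,0,0,-0.23,0.012,0.25,0,0,0,-0.23,0.012,0.25,0,0,0,-0.23,0.012,0.25,0,0,0,-0.23,0.012,0.25,0,0,0,-0.23,0.012,0.25,0,0,0,-0.23,0.012,0.25,0,0,0]'
python3 - <<'E'
from go import *
need([.5711,-.132,.048],0.)
E
```

```text
time: 14.82
eef_pos: [0.5744, -0.1323, 0.0893]
ee_rot: [1.853, 2.537, 0.001]
wrist_force: [-0.3, 0.1, 0.6]
opening: 0.0005
finger_force: 0.1
t 14.82 tcp [ 0.5744 -0.1323  0.0893] d world mm [ -3.3   0.3 -16.3] shift/30 in tool [ 0.042 -0.103  0.544] after turn [ 0.042 -0.103  0.544] turn/90 [ 0.0005 -0.0001 -0.0001]
```

```bash
python3 -m jog '[0,0,0.25,0,0,0,0,0,0.17,0,0,0,0,0,0,0,0,0,0,0,0,0,0,0]';  python3 -m jog '[0,0,0.1,0,0,0,0,0,0.06,0,0,0,0,0,0,0,0,0,0,0,0,0,0,0]'
```

```text
time: 15.15
eef_pos: [0.574, -0.1312, 0.0771]
ee_rot: [-1.852, -2.537, -0.001]
wrist_force: [-0.1, -0.2, 0.7]
opening: 0.0003
finger_force: 0.0
time: 15.48
eef_pos: [0.5747, -0.1314, 0.0742]
ee_rot: [1.852, 2.536, 0.003]
wrist_force: [-3.6, 1.8, 11.7]
opening: 0.0007
finger_force: 6.1
```

The press meets 12 N with the tip at z = 49 mm, the height of a shut lid's outer face. I'll lift off and check.

```bash
python3 -m jog '[0,0,-0.3,0,0,0,0,0,-0.9,0,0,0,0,0,-0.9,0,0,0,0,0,-0.9,0,0,0,0,0,-0.9,0,0,0,0,0,-0.9,0,0,0,0,0,-0.9,0,0,0]'; python3 -m jog '[1,0,0,0,0,0,1,0,0,0,0,0,1,0,0,0,0,0,1,0,0,0,0,0,1,0,0,0,0,0,1,0,0,0,0,0,1,0,0,0,0,0,0,0,0,0,0,0]'
python3 - <<'E'
from lid import *
S=imaging.read_camera("side");T=imaging.read_camera("top")
o=[cv2.resize(p["color"][y:y+120,x:x+160],(533,400),interpolation=cv2.INTER_CUBIC)[:,:400] for p,x,y in((T,225,130),(S,210,120))]
cv2.imwrite("pics/g5.png",np.hstack(o))
v,f,n=fitlid(T,S,(.566,-.115,1.89,.1),(258,188),(256,198),100);print("L",v.round(4),f,n)
for l,p in(("loupe",T),("marker",T),("loupe",S),("marker",S)):print(l,[(np.array(d["extent"])*[512,384,512,384]).round(1).tolist() for d in recognise(p,l)[:1]])
E
```

```text
time: 16.07
eef_pos: [0.5739, -0.1315, 0.2456]
ee_rot: [1.852, 2.536, 0.002]
wrist_force: [0.5, 0.9, 0.2]
opening: 0.001
finger_force: 0.0
time: 16.73
eef_pos: [0.5085, 0.0747, 0.2439]
ee_rot: [-1.842, -2.542, -0.004]
wrist_force: [0.1, -0.1, -0.5]
opening: 0.0005
finger_force: 0.0
L [ 0.566  -0.111   1.909   0.0129] 234.32549019607845 [np.float64(1642.0), np.float64(989.0)]
loupe [[319.6, 217.2, 44.8, 62.0]]
marker [[259.2, 263.0, 49.5, 11.3]]
loupe [[291.1, 311.2, 26.2, 29.9]]
marker [[329.7, 224.5, 14.4, 35.6]]
```

View pics/g5.png

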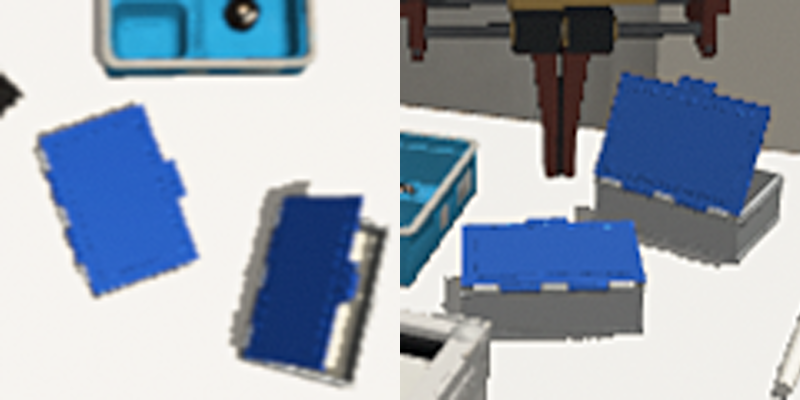

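The left lid is shut (fitted angle about 0.01 rad) and the right lid is still open. The loupe, marker and tray puck are in place, and the arm is clear of everything.

```bash
python3 -c "
from workcell import arm; print(arm.finish_job())"
```

```text
the job is handed in; nothing more can be done
None
```

The amber puck is in the left box beside the stored amber one, that lid is shut, the right box is still open, and the job is handed in; no verdict came back.

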